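# Open the spare-wheel case by feel

## Robot

A 6-joint arm with a two-finger parallel gripper is mounted at the origin on the work surface. World frame = base frame: x ahead of the robot, y to its left, z up, the work surface at z = 0. Lengths are in mm, angles in rad, forces in N, time in s.
With the tool pointing down it reaches from about 350 to 775 mm from the base axis. Payload 7.3 kg.
Tool frame: the origin (TCP) lies at the very end of the fingers, on their centre line; the grasp point (between the pads) lies 19 mm behind it; x points along the fingers, z is the direction in which the jaws open and shut, and the axes are right-handed (so a half turn about x gives the same grasp; the last joint's range is limited). The gripper opens to 92 mm and grips with 3 to 60 N. Pads are 19 mm wide; open, the fingers measure 130 mm over their backs; the gripper's body (75 mm by 190 mm) begins 47 mm behind the grasp point.
Start: joints at [-1.405, 0.342, 1.524, -0, 1.275, -0.146], TCP at [161.078, -499.699, 226.741] pointing down, gripper open.
Joint ranges: [-2.53, 2.53], [-0.77, 2.02], [0.04, 2.7], [-1, 4.14], [0.28, 2.66], [-3.11, 3.11]. Speed limits (rad/s): [2.57, 2.57, 3.14, 3.14, 3.14, 3.14].

## Interface

Orientations are given as [roll, pitch, yaw] about the fixed x, y, z axes, in that order (R = Rz(yaw) Ry(pitch) Rx(roll)).
In Python, from plant import * gives the robot as it stands.
- The arm moves only by the tool carry_out, never from a script. Its argument "rows" is a list of rows, each a list of 4 numbers: the shift along the world's x, y, z in mm, then the turn about the world's z in degrees. In form: [[x, y, z, twist], ...]. A call has 1 to 20 rows; each row is the pose to reach, as a shift and turn from the pose measured when the call began; what a row does not reach only later rows make up. A row lasts 1/12 s, in which the tool goes at most 41.7 mm and 7.16 degrees, less where a joint would pass 70% of its speed; a pose out of reach is approached as far as the arm can. A call with a gripper value outside its range is refused whole. "hand" is the finger opening in mm, from 0 to 91.8, set as the call begins (left out, the last holds). The fingers move at their own pace and stop on an object; the grip force is fixed at half the most. Time passes only in rows, so rows that repeat a pose let the fingers close. It gives the time, the measured TCP pose, the force and the opening at its end, in the units of the state.
- get_obs(): the state, without advancing time (a new reading comes with each control period).
- capture(name): name is "side" or "top"; returns the picture (420x560x3 uint8, red, green, blue); there is no depth.
- camera_info(name): a dict with "camera_matrix" (3x3 intrinsics, pixels), "dist" ([k1, k2, p1, p2, k3] as OpenCV has them; the pictures are not rectified), "pose" (4x4, takes a point from camera to world coordinates). Camera axes: x right, y down, z forward; pixel columns grow to the right and rows downward; lengths in mm; the calibration is good to about 2 mm. A picture is of the moment at which its call begins. camera_info takes no time and is no camera call.
- close_job(): hands the job in, once; it reports no verdict.
The state is a dict: "time": time; "joint_positions": joint angles; "dq": joint speeds; "tau": joint torques, N m; "tool_pos": TCP position; "tcp_rot": TCP orientation; "contact_force": force on the tool from outside, world axes, zero at the start; "moment": the same for the moment, N m; "grip_width": finger opening in mm.
Only numpy, scipy, OpenCV 4.12 (cv2) and the standard library are available. Lean on these libraries where they do the work, as an engineer would, in place of code of your own. Each camera call takes 0.05 s, during which the arm holds its last target. There are 200 camera calls.

## Task

The spare grinding wheel is in the round grey case. Feel along the rim of the shut lid with a fingertip, in steady light touch, until you find the thumb notch; then press down the catch inside the notch so that the sprung lid pops up, and take the hand away, leaving the lid open and the catch free. Do not pinch or lift anything, and leave the tools on the bench where they lie.

Things in the scene. Friction and masses are not known exactly. Their poses are not given: they have to be found in the camera images.
- case_centre (a point): Centre of the round grey spare-wheel case, 230 mm across, at the height of its shut lid's rim (50 mm above the bench). The rim is a flat level ring on the lid, 70 to 115 mm from this centre (inside it the lid is 2 mm higher). Somewhere round the circle, at ANY angle, the thumb notch interrupts it; nothing else does. This point belongs to the foot: its axes do not tell how the case is turned.
- foot: Round steel foot, 252 mm across and 4 mm thick with three screwed lugs, fixed to the bench under the case; the case is clipped into it at any angle and cannot slide or turn. Origin on the bench under the case's centre; its axes tell nothing of the notch.
- catch (a joint): Catch in the thumb notch. Notch: 56 mm wide along the rim, from the edge (115 mm) in to 85 mm from the centre, open above and outward. The catch is a pad 49 mm wide, 85 to 114 mm from the centre, its top 13 mm below the rim. Value in rad, 0 at rest, grows as it is pressed down, stop 0.4; pivot at 83 mm, so press near 107 mm. Frees the lid at about 0.15 (some 3 mm down, 6 to 8 N); at the stop 9 N; springs back.
- lid (a joint): Lid angle, rad: 0 shut, grows as it opens; the hinge is opposite the notch. Shut, the catch holds it (play below 0.02). Freed, its spring swings it up within about a second to its stop at 0.75, unless something is above it: it pushes with only about 3 N and may rest against the hand until that is taken away.
- pliers: Steel pliers with red handles, 180 mm long, 12 mm high, lying beside the case; origin on the bench under the rivet, x towards the jaws. Leave alone.
- chisel_wide: Carving chisel with a wooden handle and a 12 mm blade, 185 mm long, 21 mm high, lying; origin on the bench near its middle, x towards the blade. Leave alone.
- chisel_narrow: Carving chisel with a wooden handle and an 8 mm blade, 180 mm long, 21 mm high, lying; origin on the bench near its middle, x towards the blade. Leave alone.
- loupe: Black eye loupe, a cup 56 mm across and 42 mm high; origin at the centre of its underside. Leave alone.
- key: Small brass key, 58 mm long, 4 mm thick, lying flat; origin on the bench near its middle. Leave alone.
- spanner: Steel spanner, 170 mm long, lying flat beyond the case; origin on the bench near its middle. Leave alone.
- dressing_stick: Grey abrasive dressing stick, 150 x 25 x 25 mm, lying; origin at the centre of its underside. Leave alone.
- quench_cup: Open steel cup, 84 mm across and 85 mm high; origin at the centre of its underside. Leave alone.
Things that resemble listed ones, but are neither listed nor needed, are in the scene too. Leave any red look-alike of the part that bears catch alone.

How it is judged:
By the outcome, as a careful person would: the job done as asked, in the order asked, and still so for the second after the job is handed in, with the robot touching nothing.
It also fails if it takes over 72 s, if anything falls off the work surface, if the arm or the gripper's body presses on something with over 40 N, if the wrist force passes 120 N, or if a joint passes its speed limit or range.

## Working session

There is one attempt and no reset: what is moved stays moved. The work goes in short steps, Python scripts to look and compute and a tool call to move; the robot and the scene stay as the last step left them, time stands still between calls to the robot, and variables do not carry over. Pictures are saved under pics/ and viewed, about 8 in all and at most 12, crops included, and the job is handed in when it is done.

Besides the shell and the picture viewer there is one more tool, called as name(argument=value, ...), one argument or row to a line, values as JSON. carry_out: Moves the arm, as the interface text tells. Its arguments: {"type":"object","properties":{"rows":{"type":"array"},"hand":{"type":"number"}},"required":["rows"]}

```bash
mkdir -p pics; python3 - <<'E'
from plant import *
import cv2,numpy as np
for n in("top","side"):
    cv2.imwrite(f"pics/{n}0.png",capture(n)[:,:,::-1])
    c=camera_info(n);print(n,np.round(c["camera_matrix"],1).tolist(),np.round(c["dist"],3),np.round(c["pose"],3).tolist())
print(get_obs())
E
```

```text
top [[441.9, 0.0, 281.2], [0.0, 441.9, 205.5], [0.0, 0.0, 1.0]] [-0.131  0.     0.     0.     0.   ] [[-0.028, -0.992, 0.124, 421.345], [-1.0, 0.03, 0.009, 60.631], [-0.013, -0.124, -0.992, 1083.062], [0.0, 0.0, 0.0, 1.0]]
side [[436.0, 0.0, 274.8], [0.0, 436.0, 212.3], [0.0, 0.0, 1.0]] [-0.137  0.     0.     0.     0.   ] [[0.959, -0.204, 0.195, 345.119], [-0.282, -0.674, 0.683, -582.611], [-0.008, -0.71, -0.704, 747.04], [0.0, 0.0, 0.0, 1.0]]
{'time': 0.1, 'joint_positions': array([-1.40496807e+00,  3.42645288e-01,  1.52489458e+00, -7.44657046e-06,
        1.27541170e+00, -1.45958872e-01]), 'dq': array([-2.37274093e-03, -2.88364426e-03, -2.58715358e-03,  5.46345980e-04,
       -2.44903662e-04,  7.57599716e-05]), 'tau': array([ 1.53541940e-03, -4.32005882e+01, -2.44693869e+01,  7.20076030e-02,
        5.26431471e-02, -4.73461262e-05]), 'tool_pos': array([ 161.02939218, -499.32157796,  226.12788339]), 'tcp_rot': array([3.000874  , 1.56943739, 1.74186697]), 'contact_force': array([ 0.7357212 , -1.31543723,  0.24380334]), 'moment': array([-0.00883087, -0.03473738, -0.00692338]), 'grip_width': 91.64772325215453}
```

View pics/top0.png

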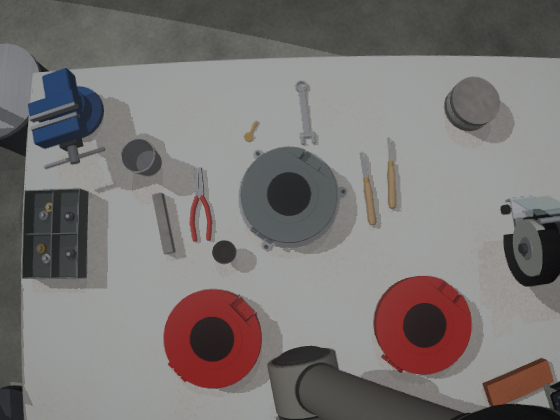

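View pics/side0.png

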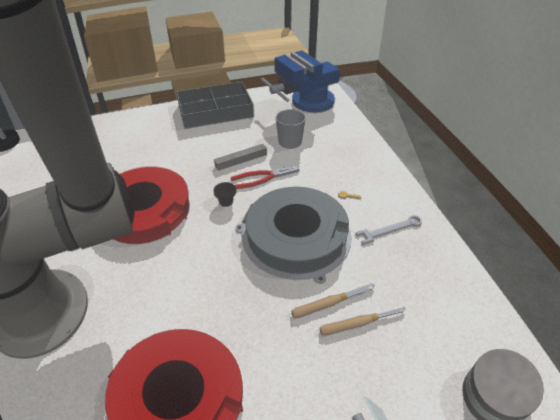

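```bash
cat > h.py <<'E'
from plant import *
import cv2,numpy as np
def p2w(n,uv,z):
    c=camera_info(n);K=np.array(c["camera_matrix"]);P=np.array(c["pose"])
    q=cv2.undistortPoints(np.array(uv,float).reshape(-1,1,2),K,np.array(c["dist"])).reshape(-1,2)
    d=np.c_[q,np.ones(len(q))]@P[:3,:3].T; o=P[:3,3]
    return (o+d*((z-o[2])/d[:,2])[:,None])[:,:2]
def w2p(n,X):
    c=camera_info(n);P=np.linalg.inv(np.array(c["pose"]))
    return cv2.projectPoints(np.array(X,float).reshape(-1,1,3),cv2.Rodrigues(P[:3,:3])[0],P[:3,3],np.array(c["camera_matrix"]),np.array(c["dist"]))[0].reshape(-1,2)
E
python3 - <<'E'
from h import *
print(p2w("top",[[289,195],[312,155]],50),p2w("side",[[297,222],[341,228]],50))
C=p2w("top",[[289,195]],50)[0]
out=[]
for n,x,y in(("top",230,130),("side",230,170)):
    im=cv2.imread(f"pics/{n}0.png");s=4
    cr=cv2.resize(im[y:y+130,x:x+130] ,None,fx=3,fy=3,interpolation=cv2.INTER_CUBIC)
    a=np.linspace(0,2*np.pi,72,endpoint=False)
    for r,col in((115,(0,255,0)),(70,(255,255,0))):
        for u,v in w2p(n,np.c_[C[0]+r*np.cos(a),C[1]+r*np.sin(a),0*a+50]):
            cv2.circle(cr,(int((u-x+.5)*3),int((v-y+.5)*3)),1,col,-1)
    out.append(cr)
cv2.imwrite("pics/crop.png",np.hstack(out))
E
```

```text
[[575.05062529  51.1916688 ]
 [670.17902042  -6.83766291]] [[577.02355908  49.21937485]
 [663.69233174   3.83238976]]
```

View pics/crop.png

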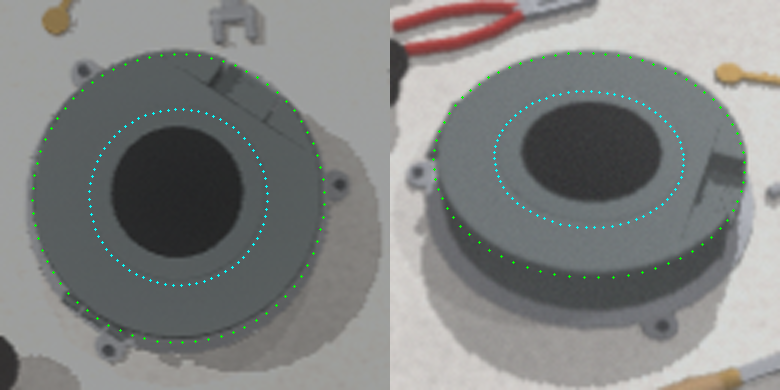

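```bash
python3 - <<'E'
from h import *
from scipy.spatial.transform import Rotation as Ro
R=Ro.from_euler("xyz",get_obs()["tcp_rot"]).as_matrix();print(R.round(3),np.degrees(np.arctan2(R[1,2],R[0,2])))
E
```

```text
[[-0.     0.952  0.307]
 [ 0.001  0.307 -0.952]
 [-1.     0.    -0.001]] -72.13578179493355
```

carry_out(
  rows=[
    [27,31,0,0],
    [54,62,0,0],
    [81,93,0,0],
    [108,124,0,0],
    [135,155,0,0],
    [162,186,0,0],
    [189,217,0,0],
    [216,248,0,0],
    [243,279,0,0],
    [270,310,0,0],
    [297,341,0,0],
    [324,372,0,0],
    [351,403,0,0],
    [378,434,0,0],
    [405,465,0,0],
    [432,496,0,0],
    [459,527,0,1],
    [486,558,0,2],
    [509,585,0,2],
    [509,585,0,2],
  ],
  hand=0,
)

```text
time: 1.77
tool_pos: [672.2, 91.3, 223.7]
tcp_rot: [3.117, 1.567, 1.898]
contact_force: [-0.9, 0.2, 0.1]
grip_width: 0.4
```

carry_out(
  rows=[
    [-1,-2,-25,0],
    [-2,-4,-55,0],
    [-2,-6,-85,0],
    [-2,-6,-115,0],
    [-2,-6,-140,0],
    [-2,-6,-155,0],
    [-2,-6,-160,0],
    [-2,-6,-160,0],
    [-2,-6,-160,0],
    [-2,-6,-160,0],
  ],
)

```text
time: 2.6
tool_pos: [671.2, 85.3, 65.4]
tcp_rot: [2.365, 1.567, 1.146]
contact_force: [0.0, 0.2, 0.2]
grip_width: 0.2
```

```bash
python3 - <<'E'
from h import *
o=get_obs();print(o["time"],o["tool_pos"],o["contact_force"])
a=[cv2.resize(capture(n)[y:y+170,x:x+170,::-1],None,fx=2.3,fy=2.3) for n,x,y in(("top",210,110),("side",210,120))]
cv2.imwrite("pics/pre.png",np.hstack(a))
E
```

```text
2.6 [671.15640122  85.27325634  65.40067289] [0.00181222 0.20011258 0.21992675]
```

View pics/pre.png

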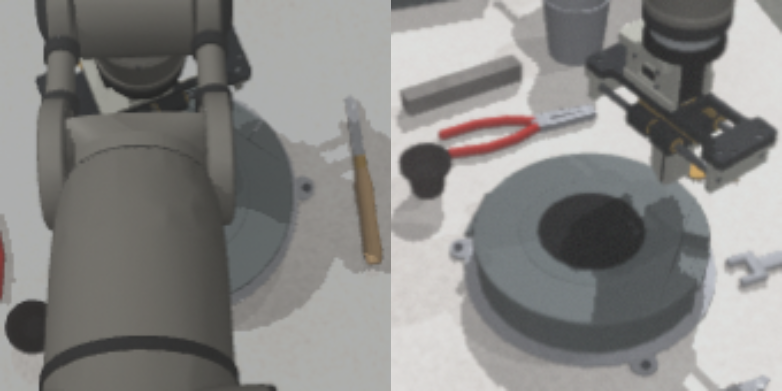

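carry_out(
  rows=[
    [0,0,-3,0],
    [0,0,-6,0],
    [0,0,-9,0],
    [0,0,-11,0],
    [0,0,-12,0],
    [0,0,-12,0],
    [0,0,-12,0],
  ],
)

```text
time: 3.28
tool_pos: [671.0, 85.3, 53.2]
tcp_rot: [2.432, 1.567, 1.213]
contact_force: [0.7, 0.7, 0.2]
grip_width: 0.7
```

carry_out(
  rows=[
    [0,0,-0.6,0],
    [0,0,-1.2,0],
    [0,0,-1.8,0],
    [0,0,-2.4,0],
    [0,0,-3,0],
    [0,0,-3,0],
  ],
)

```text
time: 3.78
tool_pos: [671.1, 85.3, 50.8]
tcp_rot: [2.336, 1.567, 1.117]
contact_force: [-0.9, 1.2, 3.8]
grip_width: 0.7
```

```bash
python3 -c "
import numpy as np
for t in np.arange(20,-62,-2): print(t,(np.round([576+101*np.cos(np.radians(t)),51+101*np.sin(np.radians(t))],1)).tolist(),end='; ')"
```

```text
20 [670.9, 85.5]; 18 [672.1, 82.2]; 16 [673.1, 78.8]; 14 [674.0, 75.4]; 12 [674.8, 72.0]; 10 [675.5, 68.5]; 8 [676.0, 65.1]; 6 [676.4, 61.6]; 4 [676.8, 58.0]; 2 [676.9, 54.5]; 0 [677.0, 51.0]; -2 [676.9, 47.5]; -4 [676.8, 44.0]; -6 [676.4, 40.4]; -8 [676.0, 36.9]; -10 [675.5, 33.5]; -12 [674.8, 30.0]; -14 [674.0, 26.6]; -16 [673.1, 23.2]; -18 [672.1, 19.8]; -20 [670.9, 16.5]; -22 [669.6, 13.2]; -24 [668.3, 9.9]; -26 [666.8, 6.7]; -28 [665.2, 3.6]; -30 [663.5, 0.5]; -32 [661.7, -2.5]; -34 [659.7, -5.5]; -36 [657.7, -8.4]; -38 [655.6, -11.2]; -40 [653.4, -13.9]; -42 [651.1, -16.6]; -44 [648.7, -19.2]; -46 [646.2, -21.7]; -48 [643.6, -24.1]; -50 [640.9, -26.4]; -52 [638.2, -28.6]; -54 [635.4, -30.7]; -56 [632.5, -32.7]; -58 [629.5, -34.7]; -60 [626.5, -36.5];
```

carry_out(
  rows=[
    [0.6,-1.7,-0.6,-1],
    [1.1,-3.4,-0.6,-2],
    [1.6,-5.1,-0.6,-3],
    [2.1,-6.7,-0.6,-4],
    [2.5,-8.4,-0.6,-5],
    [2.9,-10.1,-0.6,-6],
    [3.3,-11.7,-0.6,-7],
    [3.7,-13.4,-0.6,-8],
    [4.1,-15.1,-0.6,-9],
    [4.5,-16.8,-0.6,-10],
  ],
)

```text
time: 4.62
tool_pos: [676.2, 68.8, 50.8]
tcp_rot: [2.181, 1.565, 0.786]
contact_force: [-1.1, 2.5, 5.3]
grip_width: 0.8
```

carry_out(
  rows=[
    [0,-1.7,-0.4,-1],
    [0,-3.5,-0.4,-2],
    [0.1,-5.2,-0.4,-3],
    [0.2,-7,-0.4,-4],
    [0.3,-8.7,-0.4,-5],
    [0.4,-10.5,-0.4,-6],
    [0.5,-12.3,-0.4,-7],
    [0.6,-14,-0.4,-8],
    [0.6,-15.8,-0.4,-9],
    [0.6,-17.6,-0.4,-10],
  ],
)

```text
time: 5.45
tool_pos: [677.2, 51.2, 50.7]
tcp_rot: [2.12, 1.564, 0.548]
contact_force: [0.9, 2.2, 4.8]
grip_width: 0.6
```

carry_out(
  rows=[
    [-0.1,-1.8,-0.4,-1],
    [-0.2,-3.6,-0.4,-2],
    [-0.3,-5.3,-0.4,-3],
    [-0.4,-7.1,-0.4,-4],
    [-0.5,-8.9,-0.4,-5],
    [-0.7,-10.7,-0.4,-6],
    [-0.9,-12.4,-0.4,-7],
    [-1.1,-14.2,-0.4,-8],
    [-1.4,-15.9,-0.4,-9],
    [-1.8,-17.7,-0.4,-10],
  ],
)

```text
time: 6.28
tool_pos: [676.0, 33.5, 50.8]
tcp_rot: [2.076, 1.563, 0.327]
contact_force: [-0.3, 3.5, 5.1]
grip_width: 0.4
```

carry_out(
  rows=[
    [-0.4,-1.8,-0.4,-1],
    [-0.8,-3.5,-0.4,-2],
    [-1.2,-5.2,-0.4,-3],
    [-1.6,-6.9,-0.4,-4],
    [-2,-8.6,-0.4,-5],
    [-2.5,-10.3,-0.4,-6],
    [-3,-12,-0.4,-7],
    [-3.6,-13.7,-0.4,-8],
    [-4.2,-15.4,-0.4,-9],
    [-5,-17,-0.4,-10],
  ],
)

```text
time: 7.12
tool_pos: [671.4, 16.4, 50.5]
tcp_rot: [2.06, 1.562, 0.135]
contact_force: [2.1, 2.1, 4.5]
grip_width: 0.8
```

carry_out(
  rows=[
    [-0.6,-1.7,-0.4,-1],
    [-1.3,-3.3,-0.4,-2],
    [-2,-4.9,-0.4,-3],
    [-2.7,-6.5,-0.4,-4],
    [-3.4,-8.1,-0.4,-5],
    [-4.2,-9.7,-0.4,-6],
  ],
)

```text
time: 7.62
tool_pos: [666.7, 6.3, 49.7]
tcp_rot: [2.056, 1.563, 0.025]
contact_force: [-0.5, -0.2, 0.2]
grip_width: 0.4
```

carry_out(
  rows=[
    [0,-2,0.5,-1],
    [0.1,-4,0.6,-2],
    [0.2,-6,0.6,-3],
    [0.3,-8,0.6,-4],
    [0.4,-10,0.6,-5],
    [0.5,-12,0.6,-6],
    [0.6,-14,0.6,-7],
    [0.7,-14.7,0.6,-7],
    [0.7,-14.7,-1,-7],
    [0.7,-14.7,-2,-7],
    [0.7,-14.7,-3,-7],
    [0.7,-14.7,-3,-7],
  ],
)

```text
time: 8.62
tool_pos: [667.2, -8.2, 46.3]
tcp_rot: [2.061, 1.563, -0.092]
contact_force: [0.0, 0.1, -0.4]
grip_width: 0.4
```

No contact below rim height, so the tip is inside the notch. I'll find its side walls with a gentle nudge along the tangent.

carry_out(
  rows=[
    [-0.5,-0.8,0,0],
    [-1.1,-1.7,0,0],
    [-1.6,-2.5,0,0],
    [-2.2,-3.4,0,0],
    [-2.7,-4.2,0,0],
    [-3.3,-5,0,0],
    [-3.3,-5,0,0],
  ],
)

```text
time: 9.2
tool_pos: [663.8, -13.5, 46.3]
tcp_rot: [2.051, 1.563, -0.102]
contact_force: [0.3, 0.5, 0.6]
grip_width: 0.2
```

carry_out(
  rows=[
    [0,0,-2,0],
    [0,0,-4,0],
    [0,0,-6,0],
    [0,0,-7,0],
    [0,0,-8,0],
    [0,0,-9,0],
    [0,0,-9,0],
  ],
)

```text
time: 9.78
tool_pos: [663.8, -13.4, 37.4]
tcp_rot: [2.054, 1.564, -0.1]
contact_force: [-1.0, -0.2, 0.9]
grip_width: 0.6
```

carry_out(
  rows=[
    [0,0,-0.5,0],
    [0,0,-1,0],
    [0,0,-1.5,0],
    [0,0,-2,0],
    [0,0,-2.5,0],
    [0,0,-2.5,0],
  ],
)

```text
time: 10.28
tool_pos: [664.0, -13.5, 35.7]
tcp_rot: [2.04, 1.563, -0.114]
contact_force: [-2.1, -0.1, 5.5]
grip_width: 0.4
```

carry_out(
  rows=[
    [0,0,-1,0],
    [0,0,-2,0],
    [0,0,-3,0],
    [0,0,-3.5,0],
    [0,0,-4,0],
    [0,0,-4,0],
  ],
)

```text
time: 10.78
tool_pos: [664.2, -13.5, 33.3]
tcp_rot: [2.03, 1.562, -0.123]
contact_force: [-4.8, 0.9, 11.4]
grip_width: 0.4
```

```bash
python3 - <<'E'
from h import *
cv2.imwrite("pics/press.png",cv2.resize(capture("side")[120:290,180:400,::-1],None,fx=3,fy=3))
o=get_obs();print(o["contact_force"],o["tool_pos"],o["moment"])
E
```

```text
[-4.55581357  0.59799636 12.18637742] [664.20607129 -13.50115835  33.36117071] [0.12219634 0.90586273 0.00465282]
```

View pics/press.png

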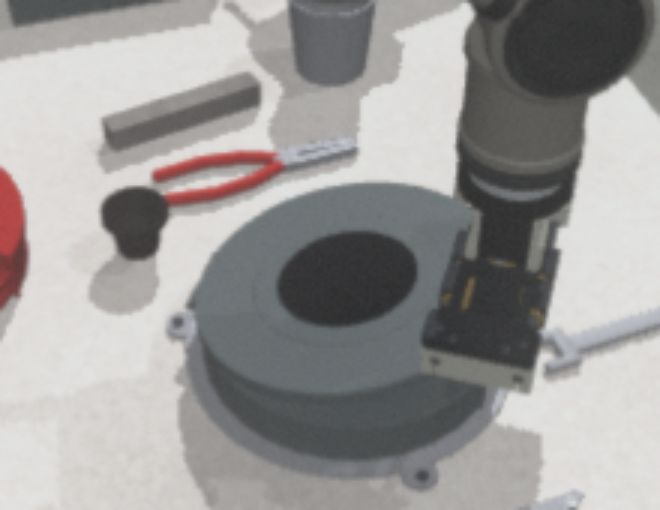

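carry_out(
  rows=[
    [0,0,-0.8,0],
    [0,0,-0.8,0],
    [0,0,-0.8,0],
    [0,0,-0.8,0],
    [0,0,-0.8,0],
    [0,0,-0.8,0],
    [0,0,-0.8,0],
    [0,0,-0.8,0],
  ],
)

```text
time: 11.5
tool_pos: [664.2, -13.5, 34.0]
tcp_rot: [2.016, 1.561, -0.137]
contact_force: [-4.6, 0.6, 9.8]
grip_width: 0.2
```

```bash
python3 - <<'E'
from h import *
cv2.imwrite("pics/press2.png",cv2.resize(capture("side")[120:290,180:400,::-1],None,fx=3,fy=3))
o=get_obs();print(o["contact_force"],o["tool_pos"],o["moment"])
E
```

```text
[-4.71717252  1.33865864 10.69019945] [664.20287064 -13.49570684  34.03089342] [ 0.09218584  0.83964859 -0.00784109]
```

View pics/press2.png

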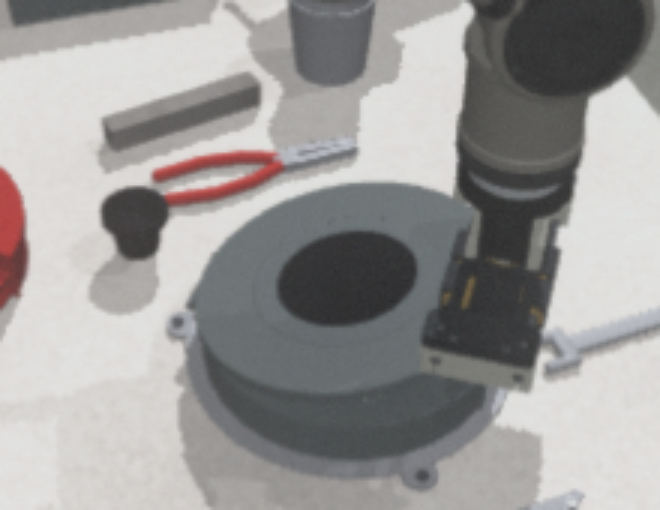

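carry_out(
  rows=[
    [2,-1.5,2,0],
    [5,-4,4,0],
    [10,-7,6,0],
    [16,-12,6,0],
    [22,-16,6,0],
    [28,-21,6,0],
    [34,-25,6,0],
    [40,-29,6,0],
    [46,-34,6,0],
    [52,-38,6,0],
    [58,-43,6,0],
    [64,-47,6,0],
    [70,-51,6,0],
    [76,-56,6,0],
    [80,-59,6,0],
    [80,-59,6,0],
  ],
)

```text
time: 12.88
tool_pos: [745.0, -73.5, 39.9]
tcp_rot: [1.998, 1.56, -0.156]
contact_force: [1.0, 0.8, -0.2]
grip_width: 0.4
```

```bash
python3 - <<'E'
from h import *
cv2.imwrite("pics/out.png",capture("side")[:,:,::-1])
o=get_obs();print(o["contact_force"],o["tool_pos"])
E
```

```text
[-0.46311954 -0.37581768 -0.27776171] [744.45324491 -72.89102305  39.76308109]
```

View pics/out.png

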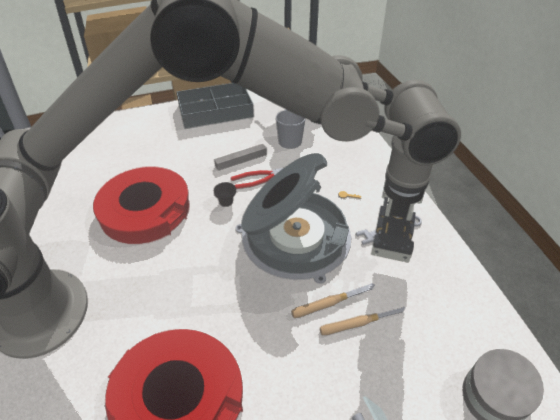

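carry_out(
  rows=[
    [0,-5,15,0],
    [0,-10,35,0],
    [0,-20,55,0],
    [0,-30,75,0],
    [0,-35,80,0],
    [0,-35,80,0],
    [0,-35,80,0],
    [0,-35,80,0],
  ],
)

```text
time: 13.6
tool_pos: [743.5, -107.0, 117.7]
tcp_rot: [2.119, 1.564, -0.034]
contact_force: [-0.0, -0.5, -0.9]
grip_width: 0.3
```

```bash
python3 - <<'E'
from h import *
cv2.imwrite("pics/end.png",capture("side")[:,:,::-1])
o=get_obs();print(o["contact_force"],o["tool_pos"],o["time"],abs(o["dq"]).max())
E
```

```text
[-0.55630452 -0.10733224  0.19157551] [ 743.54301988 -106.92742005  117.63695268] 13.65 0.007350926852630982
```

View pics/end.png

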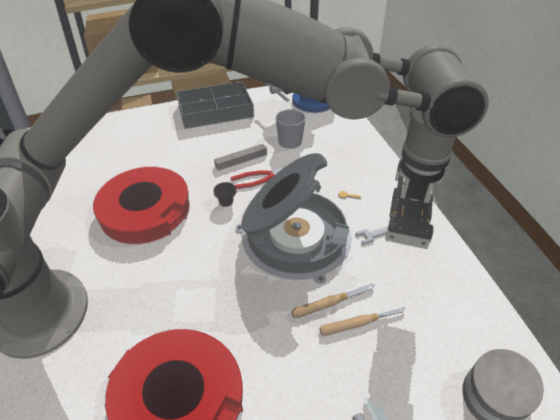

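The side view shows the lid open, with its top edge near (315,163). The wheel is visible at (297,228), the hand is clear at (410,215), and the tools lie where they were.

```bash
python3 -c "
from plant import *
print(close_job())"
```

```text
the job is handed in; nothing more can be done
None
```

The lid of the grey case is open, the catch is free and the hand is clear. I handed the job in at about 13.7 s.

- **Feeling the rim:** I slid the closed fingertip along the rim at about 4–5 N, from about +20° to −26° round the case. There the contact force dropped to zero, which marked the notch.
- **Pressing the catch:** I moved on to about −36°, level with the middle of the notch, and went down into it. I pressed about 3–4 mm, at up to 12 N. The listing gave 6–9 N, so this was somewhat more, probably because the tip bore nearer the pivot than 107 mm. The lid popped up and rested against the hand. I then drew the hand outward and up.
- **Last checks:** The last side picture shows the lid standing open with the wheel visible, and the arm touching nothing (force reading below 1 N). The tools I could see in it lie where they were, though the arm hid part of the spanner. No check failed, but I did not measure the lid or catch angles directly.

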